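# Push the stray ointment tub back into the row and close the divider

## Task

One of the three white ointment tubs has been left standing forward of its row. Without gripping or lifting anything, push it back along the counter with the fingers until it stands on its empty round label, up against the rail in line with the other two. Then slide the rail's divider plate along until it just touches the end tub of the row, leaving all the tubs in their places and everything else undisturbed, and draw clear.

Things in the scene. Friction and masses are not known exactly. Their poses are not given: they have to be found in the camera images.
- rail: Fixed aluminium rail, back stop of the row (sizes in mm): 450 long, 40 high, 14 thick; place, yaw vary. Origin on the counter in the stop face, opposite the middle of three places; x into the rail, away from the row; y along it to the divider's end (face y -175 to +275). Labels 70 across at y -110, 0, +110, x -37. End plate at -y: 85 deep, 60 high, inner face y -169.
- label (a point): Centre of the one empty round paper label (70 mm across, flat on the counter): the stray tub's place. It is one of the three places of the rail; which one varies.
- stray_center (a point): Centre (32 mm up) of the tub standing 75 to 120 mm forward of its label and up to 30 mm to its side: round white plastic screw-lid tub, 70 mm across, 64 mm high, 0.2 to 0.42 kg, loose. It touches the rail when its centre is 35 mm in front of the stop face. The other two tubs look the same.
- tub_a_center (a point): Centre (32 mm up) of a tub already in its place, same size; loose, must stay there.
- tub_b_center (a point): Centre (32 mm up) of the other tub already in its place, same size; loose, must stay there.
- divider_face (a point): Point on the divider's inner face (towards the row), 37 mm in front of the stop face, 32 mm up. The divider, clipped to the rail, is an upright bare steel plate 4 mm thick (from this face towards the rail's +y), from 3 to 83 mm in front of the stop face and 3 to 69 mm above the counter. It touches the end tub when this point is 35 mm from that tub's centre line.
- divider (a joint): Travel of the divider along the rail, in m, growing as it slides towards the row (the rail's -y), range 0 to 0.13; the inner face lies at y = 0.225 - value in the rail's frame. It starts at 0 to 0.045, and stays where it is left; about 2 N to slide.
- dropper: A bystander, to be left where it is: amber dropper bottle, 28 mm across, 58 mm high, standing 85 to 110 mm in front of (towards the robot from) tub_a. Origin under its centre.
- vial: A bystander, to be left where it is: amber vial, 28 mm across, 50 mm high, standing 85 to 110 mm in front of tub_b. Origin under its centre.
- carton: A bystander, to be left where it is: brown cardboard carton 50 x 110 x 30 mm high, lying behind the rail. Origin under its centre.
- packet: A bystander, to be left where it is: white carton 45 x 90 x 24 mm high, lying behind the rail. Origin under its centre.
- tape: A bystander, to be left where it is: clear tape roll, 76 mm across, 19 mm high, flat on the counter at the right. Origin under its centre.
- spatula: A bystander, to be left where it is: counting spatula about 190 mm long lying on the counter at the left. Origin under its middle.
- syrup: A bystander, to be left where it is: amber bottle 52 mm across, 120 mm high, at the right. Origin under its centre.
Mind the look-alikes: they are no part of the job. Leave any blue or orange look-alike of the part that bears stray_center alone.

How it is judged:
By the outcome, as a careful person would: the job done as asked, in the order asked, and still so for the second after the job is handed in, with the robot touching nothing.
It also fails if it takes over 51 s, if anything falls off the work surface, if the arm or the gripper's body presses on something with over 40 N, if the wrist force passes 120 N, or if a joint passes its speed limit or range.

## Robot

A 6-joint arm with a two-finger parallel gripper is mounted at the origin on the work surface. World frame = base frame: x ahead of the robot, y to its left, z up, the work surface at z = 0. Lengths are in mm, angles in rad, forces in N, time in s.
With the tool pointing down it reaches from about 350 to 775 mm from the base axis. Payload 7.3 kg.
Tool frame: the origin (TCP) lies midway between the tips of the shut fingers; the grasp point (between the pads) lies 19 mm behind it; z points along the fingers, y is the line along which they close (so a half turn about z gives the same grasp; the last joint's range is limited). The gripper opens to 92 mm and grips with 3 to 60 N. Pads are 19 mm wide; open, the fingers measure 130 mm over their backs; the gripper's body (75 mm by 190 mm) begins 47 mm behind the grasp point.
Start: joints at [1.085, 0.342, 1.524, -0, 1.275, -0.146], TCP at [174.969, 495.009, 197.241] pointing down, gripper open.
Joint ranges: [-2.53, 2.53], [-0.77, 2.02], [0.04, 2.7], [-1, 4.14], [0.28, 2.66], [-3.11, 3.11]. Speed limits (rad/s): [2.57, 2.57, 3.14, 3.14, 3.14, 3.14].

## Interface

Orientations are given as [roll, pitch, yaw] about the fixed x, y, z axes, in that order (R = Rz(yaw) Ry(pitch) Rx(roll)).
In Python, from plant import readout, vision, order, models gives the robot as it stands. The module is installed in compiled form; this text tells all that it offers.
- The arm moves only by the tool step_arm, never from a script. Its argument "series" is text: rows parted by semicolons, each of 7 numbers parted by spaces: the gripper's target within -1 to 1 (shut at 1, half-way at 0, fully open at -1), then the shift along the tool's x, y, z each as a share of 80 mm, from -1 to 1, then the turn, a rotation vector about the tool's x, y, z each as a share of 2 pi rad, from -1 to 1. In form: jaw x y z ax ay az; .... A call has 1 to 20 rows; each row is the pose to reach, as a shift and turn from the pose commanded when the call began, along the tool's axes at that moment, turning the shorter way round; what a row does not reach only later rows make up. A row lasts 1/10 s, in which the tool goes at most 50 mm and 8.59 degrees, less where a joint would pass 70% of its speed; a pose out of reach is approached as far as the arm can. A call with a number of a shift or a turn outside -1 to 1 is refused whole. A call with a gripper value outside its range is refused whole. The fingers move at their own pace and stop on an object; the grip force is fixed at half the most. Time passes only in rows, so rows that repeat a pose let the fingers close. It gives the time, the measured TCP pose, the force, the opening and the grip force at its end, in the units of the state.
- readout.get_obs(): the state, without advancing time (a new reading comes with each control period).
- vision.capture(name): name is "scene" or "top" or "wrist"; returns a dict with "frame" (420x560x3 uint8, red, green, blue), "depth" (420x560 float32, mm along the optical axis (not along the pixel's ray), 0 where there is no reading), "fovy" (degrees; the focal length in pixels is half the picture's height over the tangent of half this angle, whatever the lens; pixels are square), "cx", "cy" (the principal point, pixels), "k1" (the pictures are not rectified: a ray, as slopes to the right and down, at radius r is drawn at 1 + k1 r^2 times it, then the intrinsics apply), "rvec" (rotation vector, rad) and "tvec" (3), from world to camera coordinates, as OpenCV has them; the wrist camera has in their place "mount" (4x4, takes a point from camera to tool coordinates, whose origin is the TCP and whose axes are the flange's). Camera axes: x right, y down, z forward; pixel columns grow to the right and rows downward; lengths in mm; the calibration is good to about 2 mm. A picture is of the moment at which its call begins: read the wrist's pose just before it.
- order.close_job(): hands the job in; it is judged then, once.
Trained networks look in a picture, given as the dict that the camera call returned (one of the last four; its "shot" number tells which), for a name from the list of things; names that differ only in an ending like _2 or _b are one class to them, and where a whole thing is asked for, a point or a joint stands for the part that bears it (a point fixed in the world has none). Each returns a list of dicts, best first, with "p" (0 to 1); they miss things now and then, are a little off and sometimes report something else, mostly with a low value. They report only what shows in the picture. A call takes as long as a camera call. They do not tell look-alikes from the thing itself.
- models.look_for(picture, thing): "position" ([column, row] in pixels, amid what is visible of it).
- models.pinpoint(picture, thing): "position" ([column, row] in pixels: a listed point, or the origin of a listed thing).
The state is a dict: "time": time; "joint_positions": joint angles; "dq": joint speeds; "tau": joint torques, N m; "tool_pos": TCP position; "tcp_rot": TCP orientation; "contact_force": force on the tool from outside, world axes, zero at the start; "moment": the same for the moment, N m; "grip_width": finger opening in mm; "finger_force": force on a finger pad.
Only numpy, scipy, OpenCV 4.12 (cv2) and the standard library are available. Lean on these libraries where they do the work, as an engineer would, in place of code of your own. Each camera call takes 0.05 s, during which the arm holds its last target. There are 200 camera calls.

## Working session

There is one attempt and no reset: what is moved stays moved. The work goes in short steps, Python scripts to look and compute and a tool call to move; the robot and the scene stay as the last step left them, time stands still between calls to the robot, and variables do not carry over. Pictures are saved under pics/ and viewed, at most 10 in all, crops included, and the job is handed in when it is done.

Besides the shell and the picture viewer there is one more tool, called after "Call:" as name(argument=value, ...) on one line, values as JSON. step_arm: Moves the arm, as the interface text tells. Shift numbers are shares of 80 mm and turn numbers shares of 2 pi rad, none past 1 either way. Its arguments: {"type":"object","properties":{"series":{"type":"string"}},"required":["series"]}

```bash
mkdir -p pics; cat > h.py <<'E'
import numpy as np, cv2
from plant import readout, vision, order, models
from scipy.spatial.transform import Rotation as R
def K(p):
    f=p["frame"].shape[0]/2/np.tan(np.radians(p["fovy"])/2); return f
def ext(p,obs=None):
    if "rvec" in p:
        Rm=cv2.Rodrigues(np.array(p["rvec"],float))[0]; return Rm.T, -Rm.T@np.array(p["tvec"],float).ravel()
    T=np.eye(4);T[:3,:3]=R.from_euler('xyz',obs["tcp_rot"]).as_matrix();T[:3,3]=obs["tool_pos"]
    M=T@np.array(p["mount"]);return M[:3,:3],M[:3,3]
def slopes(p,uv):
    f=K(p);d=(np.atleast_2d(uv).astype(float)-[p["cx"],p["cy"]])/f
    s=d.copy()
    for _ in range(20): s=d/(1+p["k1"]*(s**2).sum(1,keepdims=True))
    return np.c_[s,np.ones(len(s))]
def onplane(p,uv,z,obs=None):
    A,t=ext(p,obs);r=slopes(p,uv)@A.T
    return t+r*((z-t[2])/r[:,2])[:,None]
def cloud(p,obs=None):
    h,w=p["depth"].shape;v,u=np.mgrid[:h,:w]
    A,t=ext(p,obs);s=slopes(p,np.c_[u.ravel(),v.ravel()])*p["depth"].ravel()[:,None]
    return (s@A.T+t).reshape(h,w,3)
def proj(p,P,obs=None):
    A,t=ext(p,obs);c=(np.atleast_2d(P)-t)@A;s=c[:,:2]/c[:,2:]
    return s*(1+p["k1"]*(s**2).sum(1,keepdims=True))*K(p)+[p["cx"],p["cy"]]
E
python3 - <<'E'
from h import *
o=readout.get_obs();print(o)
for n in ("top","scene"):
    p=vision.capture(n);cv2.imwrite(f"pics/{n}1.png",p["frame"][...,::-1])
    print(n,p["fovy"],p["k1"],ext(p)[1])
    for t,z in (("rail",0),("label",0),("stray_center",32),("tub_a_center",32),("divider_face",32),("dropper",0),("vial",0)):
        for d in models.pinpoint(p,t)[:4]: print(t,round(d["p"],2),np.round(d["position"]),onplane(p,d["position"],z)[0].round())
E
```

```text
{'time': 0.0, 'joint_positions': array([ 1.08499946e+00,  3.42714940e-01,  1.52503772e+00, -1.71704018e-05,
        1.27539215e+00, -1.46010674e-01]), 'dq': array([-7.66137669e-04,  2.14449027e-03,  9.85476037e-04, -1.04681894e-06,
       -1.37520069e-03,  9.92925412e-04]), 'tau': array([ 5.08998983e-04, -4.31231582e+01, -2.44217920e+01,  7.17360084e-02,
        5.59050974e-02, -1.51957056e-04]), 'tool_pos': array([174.74689335, 494.57486026, 196.54181253]), 'tcp_rot': array([-3.14005462e+00, -2.09583832e-04,  2.80181131e+00]), 'contact_force': array([ 0.49180619,  0.2144259 , -0.791638  ]), 'moment': array([ 0.00095648, -0.0198137 ,  0.02049035]), 'finger_force': 0.0, 'grip_width': 92.19017950319763}
top 57.705641500297475 -0.0751148888052002 [ 367.78442692   31.18635666 1060.02085438]
rail 0.85 [295. 193.] [607.  -6.   0.]
rail 0.2 [224. 207.] [562. 195.   0.]
label 0.84 [295. 206.] [566.  -7.   0.]
stray_center 0.97 [214. 257.] [422. 213.  32.]
stray_center 0.9 [314. 265.] [401. -57.  32.]
stray_center 0.84 [375. 269.] [ 390. -219.   32.]
stray_center 0.75 [263. 283.] [353.  79.  
[... 190 characters left out ...]

vial 0.7 [336. 202.] [ 580. -122.    0.]
vial 0.43 [260. 238.] [478.  93.   0.]
scene 45.270958047304916 0.022254512994583045 [1036.69893819 -735.56260353  871.57277206]
rail 0.81 [297. 239.] [609.  -1.   0.]
rail 0.17 [259. 253.] [558. -89.   0.]
label 0.66 [281. 234.] [568.  -8.   0.]
label 0.49 [293. 238.] [601.  -5.   0.]
stray_center 0.91 [278. 157.] [417. 216.  32.]
stray_center 0.81 [230. 174.] [348.  83.  32.]
stray_center 0.67 [208. 211.] [390. -61.  32.]
stray_center 0.65 [168. 251.] [ 396. -216.   32.]
tub_a_center 0.74 [258. 256.] [ 580. -121.   32.]
divider_face 0.77 [311. 182.] [550. 169.  32.]
dropper 0.62 [223. 251.] [ 482. -127.    0.]
vial 0.51 [270. 196.] [467.  98.   0.]
```

```bash
python3 - <<'E'
import cv2
a=cv2.imread("pics/top1.png");cv2.imwrite("pics/top1c.png",cv2.resize(a[150:330,170:460],None,fx=2.75,fy=2.75,interpolation=cv2.INTER_CUBIC))
E
```

```text
(no output)
```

View pics/top1c.png

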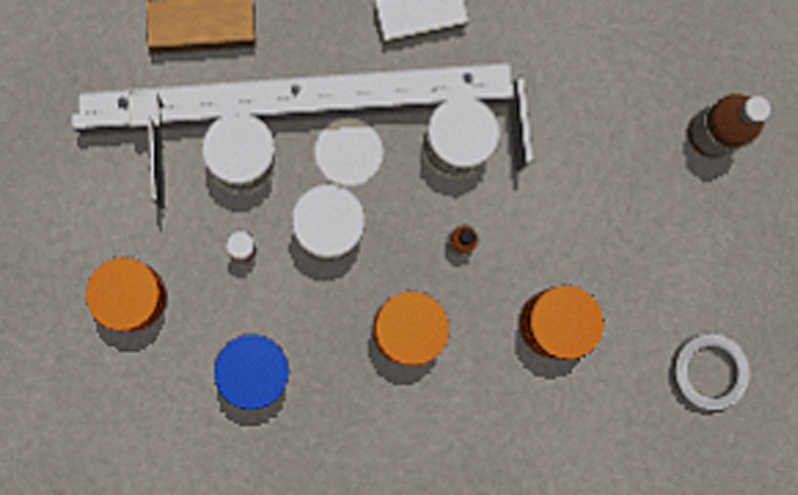

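View pics/scene1.png

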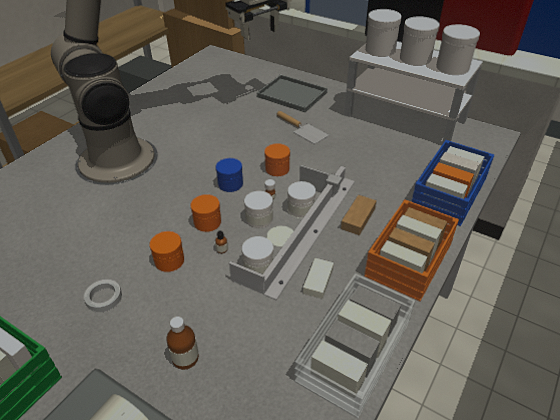

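The crop shows three orange tubs (214,257; 320,269; 375,267) and a blue one (261,285), all look-alikes. The white tub at crop (328,220), or full-image (289,230), is the stray: it is white and stands in front of the bare label at (297,205). The vial is at crop (240,245), the dropper at (463,240), and the divider at (155,160).

```bash
cat >> h.py <<'E'
def fitc(p,c,near,zlo,zhi,r,Rr=35):
    m=(np.abs(c[...,2]-(zlo+zhi)/2)<(zhi-zlo)/2)&(np.hypot(c[...,0]-near[0],c[...,1]-near[1])<r)
    m=m.astype(np.uint8);m=cv2.morphologyEx(m,cv2.MORPH_OPEN,np.ones((2,2)))
    P=c[m>0]; 
    if len(P)<5: return None
    (x,y),rad=cv2.minEnclosingCircle(P[:,:2].astype(np.float32))
    return np.round([x,y,rad,P[:,0].mean(),P[:,1].mean(),np.median(P[:,2]),len(P)],1)
E
python3 - <<'E'
from h import *
for n in ("top","scene"):
    p=vision.capture(n);c=cloud(p)
    print(n,"floor",np.median(c[200:300,250:330,2]))
    for nm,g,z in (("stray",(489,12),64),("a",(580,-121),64),("b",(565,97),64),("vial",(472,95),50),("dropper",(478,-124),58)):
        print(nm,fitc(p,c,g,z-7,z+7,50 if z==64 else 30))
    # rail top
    X=c[(c[...,2]>34)&(c[...,2]<46)&(c[...,0]>570)&(c[...,0]<660)&(c[...,1]<250)&(c[...,1]>-200)]
    # front edge: min x per y-bin
    E=[]
    for y in range(-180,260,15):
        q=X[np.abs(X[:,1]-y)<7.5]
        if len(q)>4: E.append((y,q[:,0].min(),q[:,0].max()))
    E=np.array(E);print(E.round().tolist())
    q=c[(c[...,2]>45)&(c[...,2]<75)&(np.abs(c[...,1]-200)<60)&(c[...,0]>480)&(c[...,0]<640)]
    print("div",len(q),q.min(0).round(),q.max(0).round(), np.polyfit(q[:,0]-560,q[:,1],1) if len(q)>4 else 0)
    q=c[(c[...,2]>48)&(c[...,2]<70)&(np.abs(c[...,1]+185)<35)&(c[...,0]>500)&(c[...,0]<680)]
    print("end",len(q),q.min(0).round(),q.max(0).round(), np.polyfit(q[:,0]-560,q[:,1],1) if len(q)>4 else 0)
    # label
    g=p["frame"].astype(int); P=c[(np.abs(c[...,2])<8)&(g.min(-1)>165)&(np.hypot(c[...,0]-567,c[...,1]+8)<45)]
    print("label",len(P),P.mean(0).round(1) if len(P) else 0)
E
```

```text
top floor 0.7303386606074582
stray [444.8   5.6  81.2 490.2   8.8  63.5 549. ]
a [ 491.7  -64.8  156.8  577.8 -122.8   63.4  525. ]
b [565.   95.9  37.9 560.3  96.1  63.7 530. ]
vial [468.9  94.8  12.8 467.8  93.8  48.6  79. ]
dropper [ 423.7  -52.   100.3  471.6 -120.2   56.7   25. ]
[[-180.0, 571.0, 632.0], [-165.0, 622.0, 632.0], [-150.0, 620.0, 634.0], [-135.0, 620.0, 632.0], [-120.0, 621.0, 632.0], [-105.0, 617.0, 632.0], [-90.0, 573.0, 630.0], [-75.0, 614.0, 629.0], [-60.0, 613.0, 626.0], [-45.0, 611.0, 626.0], [-30.0, 611.0, 625.0], [-15.0, 610.0, 623.0], [0.0, 608.0, 622.0], [15.0, 607.0, 619.0], [30.0, 606.0, 620.0], [45.0, 604.0, 620.0], [60.0, 604.0, 616.0], [75.0, 602.0, 616.0], [90.0, 602.0, 616.0], [105.0, 604.0, 613.0], [120.0, 598.0, 613.0], [135.0, 598.0, 610.0], [150.0, 596.0, 610.0], [165.0, 596.0, 610.0], [180.0, 571.0, 616.0], [210.0, 592.0, 604.0], [225.0, 591.0, 604.0], [240.0, 590.0, 604.0]]
div 215 [511. 177.  45.] [621. 208.  72.] [  0.18574649 184.75506854]
end 110 [ 553. -184.   49.] [ 634. -151.   65.] [-4.68549405e-03 -1.74019432e+02]
label 425 [ 5.69e+0
[... 456 characters left out ...]
0, 611.0, 631.0], [-105.0, 610.0, 629.0], [-90.0, 613.0, 628.0], [-75.0, 612.0, 628.0], [-60.0, 612.0, 626.0], [-45.0, 610.0, 625.0], [-30.0, 609.0, 623.0], [-15.0, 608.0, 622.0], [0.0, 606.0, 621.0], [15.0, 605.0, 619.0], [30.0, 604.0, 619.0], [45.0, 604.0, 617.0], [60.0, 572.0, 616.0], [75.0, 570.0, 615.0], [90.0, 590.0, 613.0], [105.0, 591.0, 613.0], [120.0, 596.0, 612.0], [135.0, 595.0, 610.0], [150.0, 593.0, 609.0], [165.0, 592.0, 608.0], [180.0, 570.0, 617.0], [225.0, 589.0, 604.0], [240.0, 588.0, 601.0]]
div 371 [508. 167.  45.] [621. 208.  73.] [1.32989716e-01 1.79383839e+02]
end 328 [ 550. -192.   48.] [ 635. -150.   67.] [-1.11160966e-01 -1.71514748e+02]
label 1 [589.6 -41.4   3.3]
```

```bash
cat >> h.py <<'E'
def rel(target,yaw):
    "shift (share of 80mm) and turn shares from current to target pose, tool down"
    o=readout.get_obs();A=R.from_euler('xyz',o["tcp_rot"]);B=R.from_euler('xyz',[np.pi,0,yaw])
    d=A.inv().apply(np.array(target)-o["tool_pos"])/80
    print("shift",d.round(3),"turn",((A.inv()*B).as_rotvec()/2/np.pi).round(4),o["time"])
E
python3 - <<'E'
from h import *
p=vision.capture("wrist");print(np.round(p["mount"],2),p["fovy"])
rel([450,0,330],3.05)
E
```

```text
[[   0.     -0.95   -0.3    81.88]
 [   1.      0.      0.     -1.35]
 [  -0.     -0.3     0.95 -187.8 ]
 [   0.      0.      0.      1.  ]] 70.28387341998356
shift [-5.304 -4.688 -1.66 ] turn [ 0.      0.     -0.0395] 0.95
```

Call:
step_arm(series="0.13 -1 -0.88 0 0 0 0;0.13 -1 -0.88 0 0 0 0;0.13 -1 -0.88 0 0 0 0")

```text
time: 1.25
tool_pos: [228.3, 398.5, 197.2]
tcp_rot: [-3.14, 0.001, 2.799]
contact_force: [-0.3, 0.1, -0.3]
grip_width: 73.0
finger_force: 0.0
```

Call:
step_arm(series="0.13 -1 -0.88 0 0 0 0;0.13 -1 -0.88 0 0 0 0;0.13 -1 -0.88 0 0 0 0")

```text
time: 1.55
tool_pos: [280.6, 305.8, 197.4]
tcp_rot: [-3.141, 0.001, 2.798]
contact_force: [0.8, 0.2, -0.3]
grip_width: 48.2
finger_force: 0.0
```

Call:
step_arm(series="0.13 -1 -0.88 0 0 0 0;0.13 -1 -0.88 0 0 0 0;0.13 -1 -0.88 0 0 0 0")

```text
time: 1.85
tool_pos: [333.0, 213.1, 197.5]
tcp_rot: [-3.142, 0.001, 2.797]
contact_force: [-0.8, 0.8, -0.2]
grip_width: 39.8
finger_force: 0.0
```

Call:
step_arm(series="0.13 -1 -0.88 0 0 0 0;0.13 -1 -0.88 0 0 0 0;0.13 -1 -0.88 0 0 0 0")

```text
time: 2.15
tool_pos: [385.2, 120.2, 197.4]
tcp_rot: [3.142, 0.002, 2.797]
contact_force: [0.4, -1.0, -0.1]
grip_width: 39.9
finger_force: 0.0
```

Call:
step_arm(series="0.13 -1 -0.88 0 0 0 -0.04;0.13 -1 -0.88 0 0 0 -0.04;0.13 -1 -0.88 0 0 0 -0.04;0.13 -1 -0.88 0 0 0 -0.04")

```text
time: 2.55
tool_pos: [435.9, 29.3, 197.0]
tcp_rot: [3.141, 0.0, 3.051]
contact_force: [0.4, -0.5, -0.0]
grip_width: 40.0
finger_force: 0.0
```

```bash
cat > m.py <<'E'
from h import *
def comp(m,seed):
    m=cv2.morphologyEx(m.astype(np.uint8),cv2.MORPH_OPEN,np.ones((3,3)))
    n,l,s,ce=cv2.connectedComponentsWithStats(m);return l
def tubs(p,c,obs,seeds,z=64,rad=35,tol=5):
    out=[]
    l=comp(np.abs(c[...,2]-z)<tol,None)
    for g in seeds:
        u,v=proj(p,[[*g,z]],obs)[0].round().astype(int)
        if not(0<=u<560 and 0<=v<420) or l[v,u]==0: out.append(None);continue
        k=(l==l[v,u]).astype(np.uint8)
        ct=max(cv2.findContours(k,cv2.RETR_EXTERNAL,cv2.CHAIN_APPROX_NONE)[0],key=len)[:,0]
        ct=ct[(ct[:,0]>1)&(ct[:,0]<558)&(ct[:,1]>1)&(ct[:,1]<418)]
        w=onplane(p,ct,z,obs)[:,:2]
        A=np.c_[2*w,np.ones(len(w))];s=np.linalg.lstsq(A,(w**2).sum(1),rcond=None)[0]
        out.append(np.round([s[0],s[1],np.sqrt(s[2]+s[0]**2+s[1]**2),k.sum()],1))
    return out
def railline(c):
    E=[]
    for y in np.arange(-160,160,4):
        q=c[(c[...,2]>36)&(c[...,2]<44)&(np.abs(c[...,1]-y)<4)&(np.abs(c[...,0]-(615-.077*y))<25)]
        if len(q)>8: E.append((y,*np.percentile(q[:,0],[2,98])))
    E=np.array(E)
    r=[]
    for k in (1,2):
        e=E;
        for _ in range(4):
            f=np.polyfit(e[:,0],e[:,k],1);d=np.abs(np.polyval(f,e[:,0])-e[:,k]);e=e[d<max(1.5,2*np.median(d))]
        r+=[*f.round(4),len(e)]
    return r
S=[(490,9),(578,-122),(562,96),(401,-57)]
if __name__=="__main__":
    import sys
    for n in sys.argv[1:]:
        o=readout.get_obs();p=vision.capture(n);c=cloud(p,o)
        if n=="wrist": cv2.imwrite("pics/w%d.png"%p["shot"],p["frame"][...,::-1]);print(p["shot"])
        print(n,tubs(p,c,o,S),"rail",railline(c),"vial",tubs(p,c,o,[(470,94)],50,14),"drop",tubs(p,c,o,[(476,-123)],58,14))
        d=c[(c[...,2]>50)&(c[...,2]<73)&(c[...,1]>125)&(c[...,1]<215)&(c[...,0]>500)&(c[...,0]<585)]
        if len(d)>5: print("div",len(d),np.percentile(d[:,1],[2,50,98]).round(1),np.polyfit(d[:,0]-550,d[:,1],1).round(2),np.percentile(d[:,0],[1,99]).round(1))
        f=c[(np.abs(c[...,0]-520)<20)&(np.abs(c[...,1]+60)<15)];print("floor",np.median(f[:,2]))
        for t,z in (("label",0),("rail",0),("divider_face",32),("stray_center",32)):
            for q in models.pinpoint(p,t)[:3]: print(t,round(q["p"],2),onplane(p,q["position"],z,o)[0].round(1)[:2])
E
python3 m.py top wrist; ls pics
```

```text
top [None, array([ 581. , -121.6,   31.9,  465. ]), None, None] rail [np.float64(-0.0785), np.float64(609.1167), 61, np.float64(-0.0797), np.float64(621.444), 70] vial [None] drop [array([ 479.4, -124.4,    5.4,   19. ])]
div 67 [177.2 181.1 185.5] [8.0000e-02 1.8111e+02] [511.9 583.8]
floor nan
label 0.53 [566.7 -12.9]
label 0.25 [561.  192.6]
rail 0.68 [612.5  -5.2]
divider_face 0.57 [556.9 182. ]
stray_center 0.7 [424.7 216.2]
stray_center 0.65 [ 390.6 -218.3]
stray_center 0.58 [350.6  77.5]
7
wrist [array([ 488. ,   11.4,   33.8, 2508. ]), None, None, array([ 387.6,  -69.1,   34.3, 3235. ])] rail [np.float64(0.0569), np.float64(609.7955), 22, np.float64(-0.0786), np.float64(618.6846), 22] vial [array([465.5,  93.6,  13. , 394. ])] drop [array([ 474.5, -124.3,    7.3,  122. ])]
div 160 [174.  175.4 179.1] [3.0000e-02 1.7672e+02] [507.  533.6]
floor 0.08618299303594767
label 0.7 [570.7 -14.8]
divider_face 0.96 [554.9 176.2]
stray_center 0.97 [389.2 -73.1]
stray_center 0.86 [489.7   7.7]
stray_center 0.86 [417.1 203.5]
scene1.png
top1.png
top1c.png
w7.png
  return _methods._mean(a, axis=axis, dtype=dtype,
  ret = ret.dtype.type(ret / rcount)
```

View pics/w7.png

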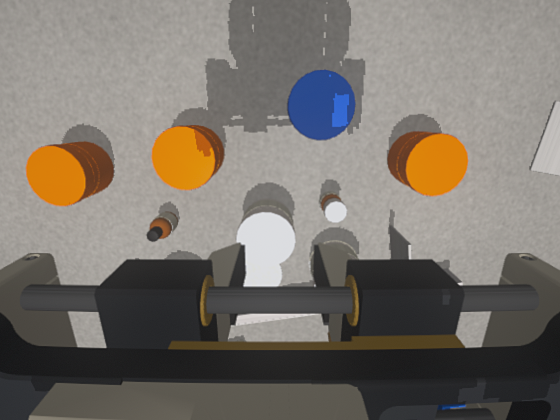

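The wrist view shows the white stray at (266,238), with part of the label behind it at (262,270). An orange look-alike is at (187,157), the dropper at (158,232), the vial at (333,205) and the divider at (400,235). The gripper hides the row, so I'll refine the row from the first top picture.

```bash
cat > t.py <<'E'
from h import *
from scipy.optimize import least_squares
def lid(p,img,g,z,rad=35,band=10):
    "edge points radially, then circle fit with fixed radius, robust"
    f=cv2.cvtColor(img,cv2.COLOR_BGR2GRAY).astype(np.float32);P=[]
    for it in range(3):
        P=[]
        for a in np.radians(np.arange(0,360,4)):
            rr=np.arange(rad-band,rad+band,.5)
            w=np.c_[g[0]+rr*np.cos(a),g[1]+rr*np.sin(a),np.full(len(rr),z)]
            uv=proj(p,w).astype(np.float32)
            v=cv2.remap(f,uv[:,:1],uv[:,1:],cv2.INTER_LINEAR).ravel()
            d=v[:-4]-v[4:];i=d.argmax()
            if d[i]>35: P.append(w[i+2,:2])
        P=np.array(P)
        s=least_squares(lambda q:np.hypot(P[:,0]-q[0],P[:,1]-q[1])-rad,g,loss="soft_l1",f_scale=.7)
        g=s.x
    return g.round(1),len(P),round(float(np.median(np.abs(s.fun))),2)
if __name__=="__main__":
    p=vision.capture("top");img=cv2.imread("pics/top1.png")
    for n,g,z in (("stray",(490,10),64),("a",(580,-122),64),("b",(563,96),64),("label",(569,-11),0)): print(n,lid(p,img,np.array(g,float),z))
E
python3 t.py
```

```text
stray (array([492.6,  12. ]), 55, 0.55)
a (array([ 579.9, -119.6]), 65, 0.56)
b (array([562.5,  99.4]), 67, 0.53)
label (array([571.9, -10.3]), 24, 0.51)
```

```bash
python3 -c "
from h import *
rel([446,16,20],3.05)"
```

```text
shift [-0.157 -0.165  2.216] turn [0.     0.     0.0006] 3.1
```

Call:
step_arm(series="0.13 -0.16 -0.16 0.5 0 0 0;0.13 -0.16 -0.16 1 0 0 0;0.13 -0.16 -0.16 1 0 0 0")

```text
time: 3.4
tool_pos: [443.0, 16.2, 113.5]
tcp_rot: [3.141, -0.009, 3.052]
contact_force: [-1.3, -0.5, 0.3]
grip_width: 40.0
finger_force: 0.0
```

Call:
step_arm(series="0.13 0 0 0.3 0 0 0;0.13 0 0 0.6 0 0 0;0.13 0 0 0.9 0 0 0;0.13 0 0 1 0 0 0")

```text
time: 3.8
tool_pos: [446.1, 16.2, 37.0]
tcp_rot: [3.141, -0.001, 3.053]
contact_force: [-0.4, -0.1, 0.1]
grip_width: 39.7
finger_force: 0.0
```

Call:
step_arm(series="0.13 0 0 0.21 0 0 0;0.13 0 0 0.21 0 0 0;0.13 0 0 0.21 0 0 0")

```text
time: 4.1
tool_pos: [447.2, 15.9, 21.7]
tcp_rot: [3.142, 0.001, 3.053]
contact_force: [1.0, -0.9, 0.2]
grip_width: 40.0
finger_force: 0.0
```

Call:
step_arm(series="0.13 -0.05 0 0 0 0 0;0.13 -0.1 0 0 0 0 0;0.13 -0.16 -0.01 0 0 0 0;0.13 -0.22 -0.025 0 0 0 0;0.13 -0.28 -0.04 0 0 0 0;0.13 -0.34 -0.055 0 0 0 0;0.13 -0.4 -0.07 0 0 0 0;0.13 -0.46 -0.085 0 0 0 0;0.13 -0.52 -0.1 0 0 0 0;0.13 -0.58 -0.115 0 0 0 0;0.13 -0.64 -0.13 0 0 0 0;0.13 -0.7 -0.145 0 0 0 0;0.13 -0.76 -0.16 0 0 0 0;0.13 -0.82 -0.175 0 0 0 0;0.13 -0.87 -0.185 0 0 0 0;0.13 -0.9 -0.185 0 0 0 0;0.13 -0.9 -0.185 0 0 0 0")

```text
time: 5.8
tool_pos: [517.4, -5.4, 20.4]
tcp_rot: [-3.141, 0.001, 3.053]
contact_force: [-1.1, -0.7, 0.5]
grip_width: 40.1
finger_force: 1.1
```

```bash
python3 - <<'E'
from t import *
p=vision.capture("top");img=np.ascontiguousarray(p["frame"][...,::-1]);cv2.imwrite("pics/top2.png",cv2.resize(img[150:330,170:460],None,fx=2.75,fy=2.75))
for n,g,z in (("stray",(558,-9),64),("a",(580,-120),64),("b",(562,99),64)):
  try: print(n,lid(p,img,np.array(g,float),z))
  except Exception as e: print(n,e)
E
```

```text
stray too many indices for array: array is 1-dimensional, but 2 were indexed
a (array([ 579.9, -119.5]), 49, 0.98)
b (array([562.1,  99. ]), 38, 0.55)
```

View pics/top2.png

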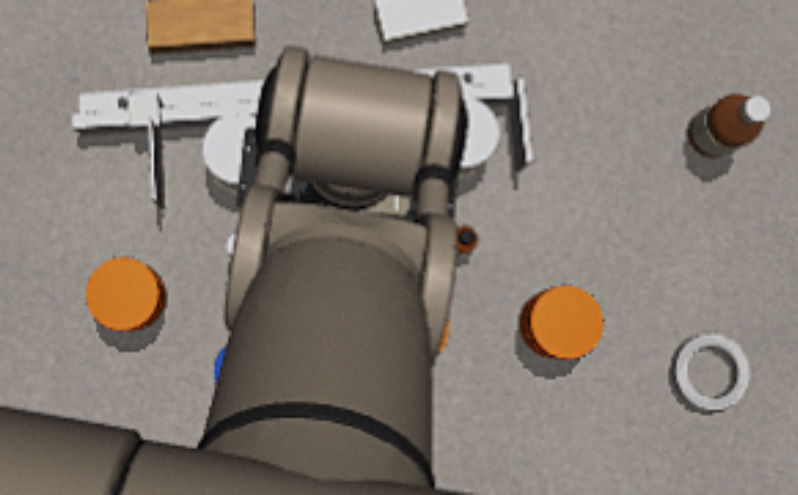

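The arm hides the stray in this view. The tubs at either end, at crop (238,150) and (462,132), haven't moved. I'll do the last stretch slowly and watch the force.

Call:
step_arm(series="0.13 -0.04 0 0 0 0 0;0.13 -0.08 0 0 0 0 0;0.13 -0.12 0 0 0 0 0;0.13 -0.15 0 0 0 0 0;0.13 -0.17 0 0 0 0 0;0.13 -0.17 0 0 0 0 0")

```text
time: 6.45
tool_pos: [530.8, -6.4, 20.4]
tcp_rot: [3.141, 0.001, 3.053]
contact_force: [-0.3, -0.3, 0.9]
grip_width: 40.2
finger_force: 1.0
```

Call:
step_arm(series="0.13 -0.0125 0 0 0 0 0;0.13 -0.025 0 0 0 0 0;0.13 -0.025 0 0 0 0 0")

```text
time: 6.75
tool_pos: [532.5, -6.5, 20.4]
tcp_rot: [3.142, 0.0, 3.053]
contact_force: [-2.4, -0.3, 1.5]
grip_width: 40.1
finger_force: 1.3
```

```bash
python3 - <<'E'
from h import *
o=readout.get_obs();print(o["tool_pos"],o["contact_force"],o["moment"],o["finger_force"])
p=vision.capture("scene");a=p["frame"][...,::-1]
cv2.imwrite("pics/sc2.png",cv2.resize(a[150:300,200:380],None,fx=4,fy=4,interpolation=cv2.INTER_CUBIC))
E
```

```text
[532.47452881  -6.53288506  20.40805487] [-2.44882727 -0.33759003  1.4536206 ] [-0.01726603  0.35418425  0.04494754] 1.3213457982055843
```

View pics/sc2.png

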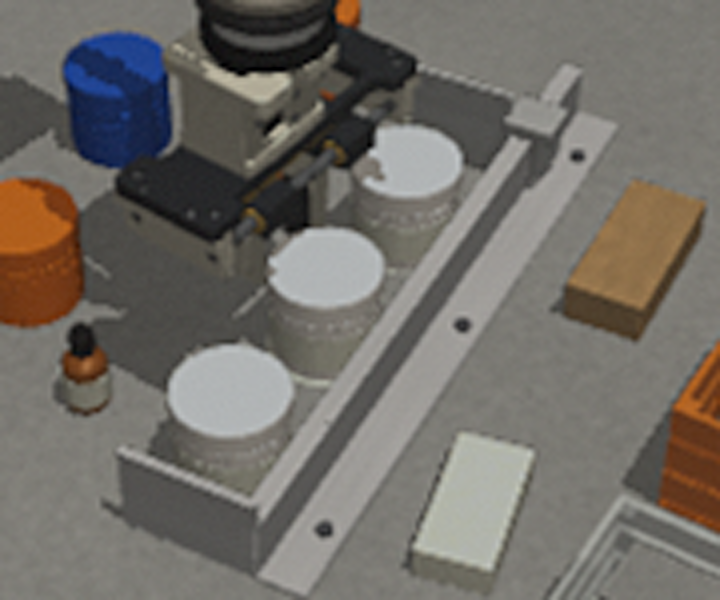

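The scene view shows the stray at crop (325,285), close to in line with the other two at (405,175) and (230,405). It still looks a millimetre or two short of the rail.

Call:
step_arm(series="0.13 -0.0125 0 0 0 0 0;0.13 -0.025 0 0 0 0 0;0.13 -0.025 0 0 0 0 0")

```text
time: 7.1
tool_pos: [534.5, -6.7, 20.4]
tcp_rot: [3.142, 0.0, 3.053]
contact_force: [-2.3, 0.2, 1.2]
grip_width: 40.2
finger_force: 1.3
```

Call:
step_arm(series="0.13 -0.0125 0 0 0 0 0;0.13 -0.0125 0 0 0 0 0")

```text
time: 7.3
tool_pos: [534.5, -6.7, 20.3]
tcp_rot: [3.142, -0.002, 3.053]
contact_force: [-6.2, 0.3, 3.7]
grip_width: 39.8
finger_force: 2.6
```

Call:
step_arm(series="0.13 0.1 0 0 0 0 0;0.13 0.3 0 0 0 0 0;0.13 0.5 0 0 0 0 0;0.13 0.5 0 -0.5 0 0 0;0.13 0.5 0 -1 0 0 0;0.13 0.5 0 -1 0 0 0")

```text
time: 7.9
tool_pos: [499.2, -3.8, 105.4]
tcp_rot: [-3.141, 0.012, 3.053]
contact_force: [0.3, 0.8, 0.1]
grip_width: 39.9
finger_force: 0.0
```

Call:
step_arm(series="1 0 0 -0.5 0 0 0;1 -0.1 0.5 -0.8 0 0 -0.0267;1 -0.3 1 -0.8 0 0 -0.0267;1 -0.3 1 -0.8 0 0 -0.0267")

```text
time: 8.3
tool_pos: [528.6, 77.9, 164.8]
tcp_rot: [3.14, 0.004, -3.058]
contact_force: [0.2, -0.1, -1.0]
grip_width: 12.1
finger_force: 0.0
```

Call:
step_arm(series="1 0 0.6 0 0 0 0;1 0 1 0 0 0 0;1 0 1 0 0 0 0")

```text
time: 8.6
tool_pos: [519.3, 156.9, 163.5]
tcp_rot: [3.141, -0.0, -3.059]
contact_force: [1.8, -0.9, -0.5]
grip_width: 0.4
finger_force: 0.0
```

Call:
step_arm(series="1 0 0.6 0 0 0 0;1 0 1 0 0 0 0;1 0 1 0 0 0 0")

```text
time: 8.9
tool_pos: [513.3, 236.1, 163.6]
tcp_rot: [3.141, -0.0, -3.059]
contact_force: [-1.0, -0.5, 0.4]
grip_width: 0.7
finger_force: 0.0
```

```bash
python3 - <<'E'
from t import *
p=vision.capture("top");img=np.ascontiguousarray(p["frame"][...,::-1]);cv2.imwrite("pics/top3.png",cv2.resize(img[150:300,170:400],None,fx=3.4,fy=3.4,interpolation=cv2.INTER_CUBIC))
for n,g,z in (("stray",(572,-10),64),("a",(580,-120),64),("b",(562,99),64)):
  try: print(n,lid(p,img,np.array(g,float),z))
  except Exception as e: print(n,e)
E
```

```text
stray (array([573.2,  -8.3]), 66, 0.51)
a (array([ 580. , -119.7]), 67, 0.52)
b (array([562.5,  99.5]), 67, 0.49)
```

View pics/top3.png

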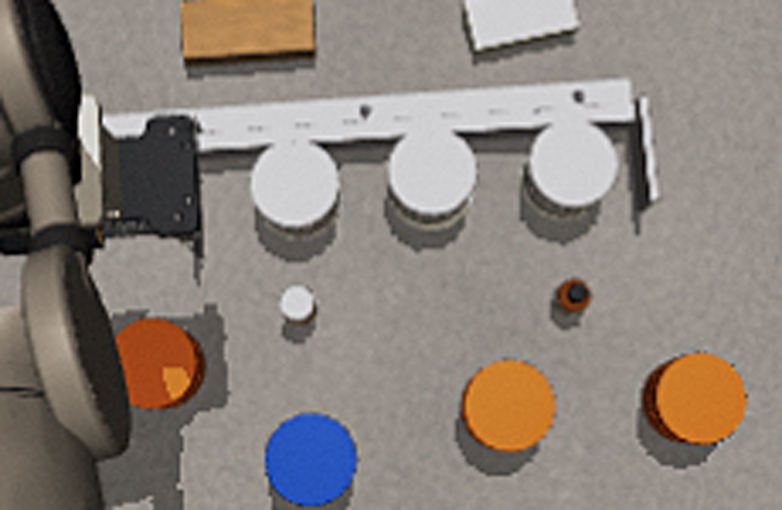

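The middle tub, at crop (432,172), now stands against the rail in line with the other two, about 1.6 mm off its label laterally. The other two tubs and the bystanders haven't moved. Next is the divider.

```bash
python3 -c "
from h import *
rel([549.4,229,30],-3.063)
p=vision.capture('scene')
for q in models.pinpoint(p,'divider_face')[:2]: print(q['p'],onplane(p,q['position'],32)[0])
"
```

```text
shift [-0.443 -0.102  1.669] turn [-0.0001 -0.0001  0.0005] 8.95
0.61 [546.91387306 178.56611652  32.        ]
```

Call:
step_arm(series="1 -0.44 -0.1 0.4 0 0 0;1 -0.44 -0.1 0.8 0 0 0;1 -0.44 -0.1 0.8 0 0 0")

```text
time: 9.35
tool_pos: [547.2, 225.8, 95.9]
tcp_rot: [-3.14, -0.009, -3.065]
contact_force: [-0.2, 0.2, 0.4]
grip_width: 0.2
finger_force: 0.0
```

Call:
step_arm(series="1 0 0 0.3 0 0 0;1 0 0 0.6 0 0 0;1 0 0 0.87 0 0 0;1 0 0 0.87 0 0 0")

```text
time: 9.75
tool_pos: [548.0, 227.3, 29.6]
tcp_rot: [-3.141, -0.004, -3.063]
contact_force: [0.1, 0.2, -0.1]
grip_width: 0.3
finger_force: 0.0
```

Call:
step_arm(series="1 0 -0.06 0 0 0 0;1 0 -0.12 0 0 0 0;1 0 -0.18 0 0 0 0;1 0 -0.24 0 0 0 0;1 0 -0.3 0 0 0 0;1 0 -0.35 0 0 0 0;1 0 -0.4 0 0 0 0;1 0 -0.45 0 0 0 0;1 0 -0.5 0 0 0 0;1 0 -0.5 0 0 0 0")

```text
time: 10.75
tool_pos: [552.7, 188.4, 30.8]
tcp_rot: [-3.142, -0.0, -3.063]
contact_force: [0.1, -0.2, 1.3]
grip_width: 0.6
finger_force: 0.3
```

Call:
step_arm(series="1 0 -0.05 0 0 0 0;1 0 -0.1 0 0 0 0;1 0 -0.15 0 0 0 0;1 0 -0.2 0 0 0 0;1 0 -0.24 0 0 0 0;1 0 -0.27 0 0 0 0;1 0 -0.27 0 0 0 0")

```text
time: 11.45
tool_pos: [554.4, 166.6, 30.8]
tcp_rot: [-3.141, -0.0, -3.063]
contact_force: [-0.1, 0.2, 0.6]
grip_width: 0.4
finger_force: 0.3
```

```bash
python3 - <<'E'
from t import *
print(readout.get_obs()["contact_force"])
p=vision.capture("scene");a=p["frame"][...,::-1];c=cloud(p)
cv2.imwrite("pics/sc3.png",cv2.resize(a[150:270,240:380],None,fx=5,fy=5,interpolation=cv2.INTER_CUBIC))
for q in models.pinpoint(p,'divider_face')[:2]: print(q['p'],onplane(p,q['position'],32)[0])
p=vision.capture("top");img=np.ascontiguousarray(p["frame"][...,::-1])
for q in models.pinpoint(p,'divider_face')[:2]: print(q['p'],onplane(p,q['position'],32)[0])
print(lid(p,img,np.array([562.5,99.5]),64))
E
```

```text
[-0.05366995  0.20721268  0.55985477]
0.84 [551.92184164 152.56152053  32.        ]
(array([563.2,  99.7]), 42, 0.48)
```

View pics/sc3.png

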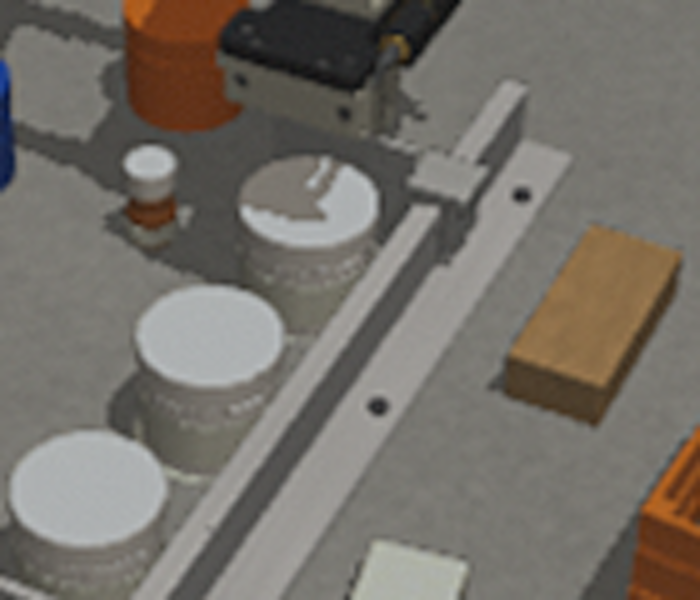

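The divider's clip, at crop (450,180), has moved towards the end tub at (308,205). I'll back off and measure the gap that's left.

Call:
step_arm(series="1 0 0.2 0 0 0 0;1 0 0.6 0 0 0 0;1 0 1 0 0 0 0;1 0 1 0 0 0 0")

```text
time: 12.05
tool_pos: [547.2, 251.4, 30.8]
tcp_rot: [3.14, 0.001, -3.059]
contact_force: [0.0, -0.9, -0.5]
grip_width: 0.6
finger_force: 0.0
```

Call:
step_arm(series="1 0 0.5 0 0 0 0;1 0 0.8 0 0 0 0;1 0 0.8 0 0 0 0")

```text
time: 12.35
tool_pos: [542.2, 314.0, 30.7]
tcp_rot: [3.141, 0.0, -3.059]
contact_force: [-0.6, -0.0, -0.1]
grip_width: 0.3
finger_force: 0.0
```

```bash
cat > d.py <<'E'
from t import *
yaw=.079;O=np.array([608.2,-7.2]);M=np.array([[np.cos(yaw),np.sin(yaw)],[-np.sin(yaw),np.cos(yaw)]])
o=readout.get_obs();print("tcp rail",M@(o["tool_pos"][:2]-O),o["time"])
p=vision.capture("top");img=np.ascontiguousarray(p["frame"][...,::-1])
cv2.imwrite("pics/top_%d.png"%p["shot"],cv2.resize(img[170:250,210:350],None,fx=5,fy=5,interpolation=cv2.INTER_CUBIC));print(p["shot"])
for n,g in (("b",(562.5,99.5)),("c",(573,-8.3)),("a",(580,-119.6))): q=lid(p,img,np.array(g),64);print(n,q,(M@(q[0]-O)).round(1))
# profile along rail y at plate-top height 69, averaged over x' -75..-20
f=cv2.cvtColor(img,cv2.COLOR_BGR2GRAY).astype(np.float32)
for xs in (np.arange(-78,-55,1),np.arange(-55,-30,1)):
    ys=np.arange(130,205,1.)
    W=np.array([[*(O+M.T@[x,y]),69] for y in ys for x in xs]);uv=proj(p,W).astype(np.float32)
    v=cv2.remap(f,uv[:,:1],uv[:,1:],cv2.INTER_LINEAR).reshape(len(ys),-1).mean(1)
    print([(int(a),int(b)) for a,b in zip(ys,v)])
p2=vision.capture("scene")
for pp in (p,p2):
    for q in models.pinpoint(pp,'divider_face')[:1]: print("face",round(q['p'],2),M@(onplane(pp,q['position'],32)[0][:2]-O))
E
python3 d.py
```

```text
tcp rail [-40.47706495 325.40159113] 12.35
15
b (array([562.4,  99.4]), 67, 0.5) [-37.2 109.9]
c (array([573.2,  -8.3]), 65, 0.5) [-35.    1.7]
a (array([ 579.9, -119.7]), 67, 0.52) [ -37.1 -109.9]
[(130, 147), (131, 144), (132, 141), (133, 138), (134, 131), (135, 124), (136, 114), (137, 107), (138, 99), (139, 91), (140, 87), (141, 89), (142, 109), (143, 129), (144, 143), (145, 146), (146, 149), (147, 149), (148, 149), (149, 149), (150, 149), (151, 150), (152, 151), (153, 155), (154, 157), (155, 137), (156, 106), (157, 77), (158, 58), (159, 40), (160, 29), (161, 37), (162, 52), (163, 109), (164, 169), (165, 204), (166, 187), (167, 166), (168, 156), (169, 152), (170, 148), (171, 147), (172, 148), (173, 148), (174, 148), (175, 148), (176, 148), (177, 149), (178, 149), (179, 149), (180, 150), (181, 150), (182, 150), (183, 151), (184, 152), (185, 151), (186, 151), (187, 151), (188, 152), (189, 153), (190, 153), (191, 152), (192, 151), (193, 151), (194, 150), (195, 150), (196, 150), (197, 150), (198, 150), (199, 150), (200, 150), (201, 151), (202, 151), (203, 151), (204, 151)]
[(130, 208)
[... 260 characters left out ...]
155), (153, 154), (154, 137), (155, 115), (156, 92), (157, 71), (158, 51), (159, 37), (160, 25), (161, 28), (162, 88), (163, 161), (164, 202), (165, 185), (166, 164), (167, 147), (168, 140), (169, 135), (170, 132), (171, 130), (172, 130), (173, 131), (174, 132), (175, 132), (176, 133), (177, 134), (178, 133), (179, 133), (180, 131), (181, 130), (182, 130), (183, 138), (184, 145), (185, 149), (186, 149), (187, 150), (188, 150), (189, 151), (190, 152), (191, 152), (192, 153), (193, 153), (194, 153), (195, 153), (196, 153), (197, 153), (198, 152), (199, 152), (200, 151), (201, 150), (202, 150), (203, 151), (204, 151)]
face 0.62 [ -42.56208485 -369.85322592]
face 0.69 [-46.38668742 163.12721493]
```

Call:
step_arm(series="1 0 -0.5 0 0 0 0;1 0 -0.9 0 0 0 0;1 0 -1 0 0 0 0;1 0 -1 0 0 0 0")

```text
time: 12.95
tool_pos: [549.8, 229.1, 31.1]
tcp_rot: [3.142, 0.0, -3.066]
contact_force: [-0.2, -0.5, 0.9]
grip_width: 0.4
finger_force: 0.0
```

Call:
step_arm(series="1 0 -0.4 0 0 0 0;1 0 -0.7 0 0 0 0;1 0 -0.78 0 0 0 0;1 0 -0.83 0 0 0 0;1 0 -0.87 0 0 0 0;1 0 -0.91 0 0 0 0;1 0 -0.95 0 0 0 0;1 0 -0.98 0 0 0 0;1 0 -1 0 0 0 0;1 0 -1 0 0 0 0")

```text
time: 13.95
tool_pos: [555.8, 151.1, 30.9]
tcp_rot: [3.142, 0.0, -3.062]
contact_force: [0.7, 2.4, 0.7]
grip_width: 0.1
finger_force: 0.8
```

```bash
python3 - <<'E'
from h import *
yaw=.079;O=np.array([608.2,-7.2]);M=np.array([[np.cos(yaw),np.sin(yaw)],[-np.sin(yaw),np.cos(yaw)]])
o=readout.get_obs();print("tcp rail",M@(o["tool_pos"][:2]-O),o["time"],o["contact_force"])
E
```

```text
tcp rail [-39.72821353 161.96158666] 13.95 [0.70866414 2.409464   0.73660664]
```

Call:
step_arm(series="1 0 0.2 0 0 0 0;1 0 0.6 0 0 0 0;1 0 1 0 0 0 0;1 0 1 0 0 0 0")

```text
time: 14.35
tool_pos: [548.3, 235.1, 30.7]
tcp_rot: [3.141, -0.0, -3.059]
contact_force: [0.0, -1.0, -0.6]
grip_width: 0.3
finger_force: 0.0
```

Call:
step_arm(series="1 0 0.5 0 0 0 0;1 0 0.8 0 0 0 0;1 0 0.8 0 0 0 0")

```text
time: 14.65
tool_pos: [543.4, 297.7, 30.6]
tcp_rot: [3.141, 0.0, -3.059]
contact_force: [1.4, -0.5, 0.4]
grip_width: 0.7
finger_force: 0.0
```

```bash
sed -i 's/ys=np.arange(130,205,1.)/ys=np.arange(138,156,.5)/; s/(int(a),int(b))/(float(a),int(b))/' d.py; python3 d.py
```

```text
tcp rail [-40.5455488  309.08893661] 14.65
17
b (array([562.4,  99.5]), 72, 0.46) [-37.2 110. ]
c (array([573.1,  -8.2]), 65, 0.48) [-35.1   1.8]
a (array([ 580. , -119.6]), 67, 0.51) [ -37.  -109.8]
[(138.0, 104), (138.5, 100), (139.0, 96), (139.5, 91), (140.0, 86), (140.5, 81), (141.0, 77), (141.5, 71), (142.0, 64), (142.5, 58), (143.0, 52), (143.5, 46), (144.0, 40), (144.5, 35), (145.0, 32), (145.5, 28), (146.0, 27), (146.5, 43), (147.0, 74), (147.5, 110), (148.0, 146), (148.5, 181), (149.0, 201), (149.5, 200), (150.0, 188), (150.5, 175), (151.0, 163), (151.5, 154), (152.0, 150), (152.5, 147), (153.0, 145), (153.5, 143), (154.0, 141), (154.5, 140), (155.0, 142), (155.5, 143)]
[(138.0, 212), (138.5, 212), (139.0, 212), (139.5, 211), (140.0, 211), (140.5, 206), (141.0, 199), (141.5, 192), (142.0, 183), (142.5, 165), (143.0, 142), (143.5, 120), (144.0, 98), (144.5, 77), (145.0, 63), (145.5, 65), (146.0, 82), (146.5, 100), (147.0, 118), (147.5, 141), (148.0, 164), (148.5, 173), (149.0, 177), (149.5, 181), (150.0, 182), (150.5, 174), (151.0, 166), (151.5, 159), (152.0, 152), (152.5, 145), (153.0, 140), (153.5, 137), (154.0, 135), (154.5, 134), (155.0, 132), (155.5, 132)]
face 0.7 [-33.73350356 156.99059557]
face 0.89 [-33.62962179 141.26374458]
```

Call:
step_arm(series="1 0 -0.5 0 0 0 0;1 0 -0.9 0 0 0 0;1 0 -1 0 0 0 0;1 0 -1 0 0 0 0")

```text
time: 15.25
tool_pos: [551.0, 213.1, 31.0]
tcp_rot: [-3.142, -0.0, -3.066]
contact_force: [0.4, 0.8, 0.4]
grip_width: 0.4
finger_force: 0.0
```

Call:
step_arm(series="1 0 -0.4 0 0 0 0;1 0 -0.7 0 0 0 0;1 0 -0.75 0 0 0 0;1 0 -0.75 0 0 0 0;1 0 -0.75 0 0 0 0")

```text
time: 15.75
tool_pos: [555.3, 156.4, 30.9]
tcp_rot: [3.141, 0.0, -3.062]
contact_force: [-0.6, -0.1, -1.1]
grip_width: 0.5
finger_force: 0.0
```

```bash
cat > q.py <<'E'
from h import *
yaw=.079;O=np.array([608.2,-7.2]);M=np.array([[np.cos(yaw),np.sin(yaw)],[-np.sin(yaw),np.cos(yaw)]])
o=readout.get_obs();print("tcp rail",M@(o["tool_pos"][:2]-O),o["time"],o["contact_force"],o["moment"])
E
python3 q.py
```

```text
tcp rail [-39.78596648 167.26823144] 15.75 [-0.56743592 -0.0588162  -1.13279806] [ 0.08121832 -0.0329785   0.02587011]
```

Call:
step_arm(series="1 0 -0.03 0 0 0 0;1 0 -0.055 0 0 0 0;1 0 -0.07 0 0 0 0;1 0 -0.08 0 0 0 0;1 0 -0.09 0 0 0 0;1 0 -0.097 0 0 0 0;1 0 -0.097 0 0 0 0")

```text
time: 16.45
tool_pos: [555.9, 147.8, 30.9]
tcp_rot: [3.141, 0.0, -3.062]
contact_force: [-0.4, 4.6, 0.4]
grip_width: 0.6
finger_force: 1.7
```

```bash
python3 q.py
```

```text
tcp rail [-39.8778791  158.67409864] 16.45 [-0.43478798  4.573712    0.39266876] [ 0.74405272  0.09306812 -0.00676371]
```

Call:
step_arm(series="1 0 0.2 0 0 0 0;1 0 0.6 0 0 0 0;1 0 1 0 0 0 0;1 0 1 0 0 0 0")

```text
time: 16.85
tool_pos: [549.0, 231.0, 30.8]
tcp_rot: [3.141, 0.001, -3.059]
contact_force: [0.4, -1.0, 0.2]
grip_width: 0.2
finger_force: 0.0
```

Call:
step_arm(series="1 0 0.5 0 0 0 0;1 0 0.8 0 -0.5 0 0;1 0 0.8 -1 0 0 0;1 0 0.8 -1 0 0 0;1 0 0.8 -1 0 0 0")

```text
time: 17.35
tool_pos: [547.2, 292.6, 115.8]
tcp_rot: [3.14, 0.009, -3.061]
contact_force: [0.5, -0.4, 0.3]
grip_width: 0.3
finger_force: 0.0
```

```bash
python3 d.py
```

```text
tcp rail [-37.1565642  303.70533782] 17.35
19
b (array([562.7,  98.7]), 74, 0.52) [-37.  109.2]
c (array([573.3,  -8.2]), 67, 0.48) [-34.9   1.8]
a (array([ 580. , -119.5]), 66, 0.56) [ -37.  -109.7]
[(138.0, 84), (138.5, 76), (139.0, 68), (139.5, 60), (140.0, 52), (140.5, 44), (141.0, 37), (141.5, 34), (142.0, 37), (142.5, 41), (143.0, 46), (143.5, 58), (144.0, 84), (144.5, 113), (145.0, 141), (145.5, 169), (146.0, 193), (146.5, 199), (147.0, 193), (147.5, 183), (148.0, 174), (148.5, 165), (149.0, 159), (149.5, 155), (150.0, 152), (150.5, 149), (151.0, 147), (151.5, 144), (152.0, 144), (152.5, 144), (153.0, 145), (153.5, 146), (154.0, 146), (154.5, 146), (155.0, 146), (155.5, 146)]
[(138.0, 210), (138.5, 207), (139.0, 204), (139.5, 200), (140.0, 191), (140.5, 176), (141.0, 160), (141.5, 144), (142.0, 130), (142.5, 119), (143.0, 122), (143.5, 138), (144.0, 153), (144.5, 169), (145.0, 185), (145.5, 191), (146.0, 185), (146.5, 177), (147.0, 169), (147.5, 159), (148.0, 149), (148.5, 144), (149.0, 139), (149.5, 135), (150.0, 131), (150.5, 130), (151.0, 130), (151.5, 130), (152.0, 130), (152.5, 131), (153.0, 132), (153.5, 133), (154.0, 134), (154.5, 134), (155.0, 135), (155.5, 135)]
face 0.68 [-38.41624783 158.0681588 ]
face 0.75 [-41.25501899 136.43200455]
```

```bash
python3 - <<'E'
from h import *
p=vision.capture("top");a=p["frame"][...,::-1]
cv2.imwrite("pics/fin.png",cv2.resize(a[150:330,170:460],None,fx=2.75,fy=2.75,interpolation=cv2.INTER_CUBIC))
E
```

```text
(no output)
```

View pics/fin.png

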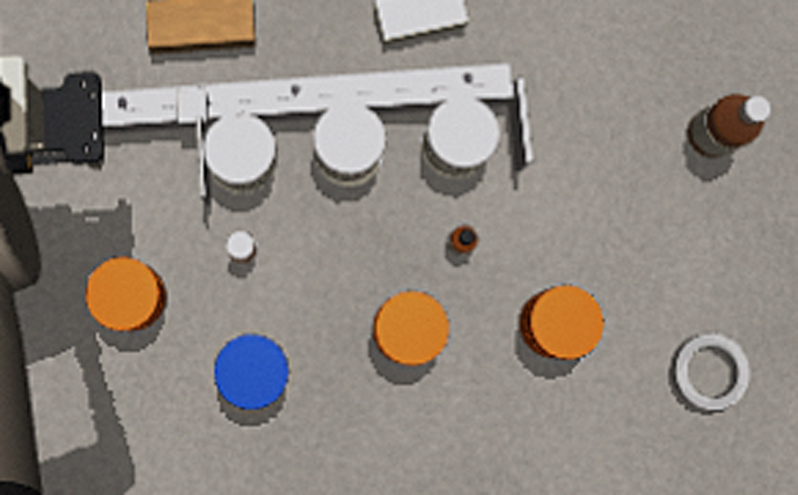

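The three white tubs stand in line at crop (239,150), (349,140) and (462,133). The divider at (203,155) touches the end tub, every bystander in view is where it was, and the arm is clear.

```bash
python3 -c "
from plant import order
print(order.close_job())"
```

```text
the job is handed in; nothing more can be done
None
```

I pushed the stray tub back against the rail on its label (about 2 mm off along the rail), slid the divider until it touched the end tub (which shifted under 1 mm), drew clear and handed the job in; no verdict was shown.

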